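# Sort mixed-up reagent bottles back into their colour frames

## Task

The reagent bottles have been mixed up: sort them so that both red-capped bottles stand in the red frame and both blue-capped bottles in the blue frame, one upright in each bay. Each frame starts with a bottle of the wrong colour in it. Do not tip any bottle over, and leave the yellow-capped bottle, the beaker and the tape roll where they stand.

Things in the scene. Friction and masses are not known exactly. Their poses are not given: they have to be found in the camera images.
- red_tall_mid (a point): White plastic reagent bottle with a red screw cap, the taller of the two red ones, without a label. 87 mm tall in all; round body 40 mm in diameter from the foot up to 54 mm, above it a shoulder and a red cap 27 mm in diameter over the top 18 mm. About 60 g. This point is its centre, half-way up (43.5 mm above its foot), its z axis points up. At the start it stands either on the open worktop or in a bay of the blue frame.
- red_short_mid (a point): White plastic reagent bottle with a red screw cap, the shorter of the two red ones, with a printed paper label. 82 mm tall in all; round body 40 mm in diameter from the foot up to 49 mm, above it a shoulder and a red cap 27 mm in diameter over the top 18 mm. About 60 g. This point is its centre, half-way up (41 mm above its foot), its z axis points up. At the start it stands either on the open worktop or in a bay of the blue frame.
- blue_tall_mid (a point): White plastic reagent bottle with a blue screw cap, the taller of the two blue ones, without a label. 87 mm tall in all; round body 40 mm in diameter from the foot up to 54 mm, above it a shoulder and a blue cap 27 mm in diameter over the top 18 mm. About 60 g. This point is its centre, half-way up (43.5 mm above its foot), its z axis points up. At the start it stands either on the open worktop or in a bay of the red frame.
- blue_short_mid (a point): White plastic reagent bottle with a blue screw cap, the shorter of the two blue ones, with a printed paper label. 82 mm tall in all; round body 40 mm in diameter from the foot up to 49 mm, above it a shoulder and a blue cap 27 mm in diameter over the top 18 mm. About 60 g. This point is its centre, half-way up (41 mm above its foot), its z axis points up. At the start it stands either on the open worktop or in a bay of the red frame.
- red_frame: Red plastic bottle frame, fixed, no floor: 68 mm along its x, 132 along its y, 18 high, walls 6. Two 56 x 56 mm square bays centred at y = +31 and -31 mm (x = 0) in its frame; a bottle in a bay stands on the worktop. Origin: its middle, at worktop height; z up; alike after half a turn. At the start one bay holds a bottle of the other colour, the other is empty.
- blue_frame: Blue plastic bottle frame, fixed, no floor: 68 mm along its x, 132 along its y, 18 high, walls 6. Two 56 x 56 mm square bays centred at y = +31 and -31 mm (x = 0) in its frame; a bottle in a bay stands on the worktop. Origin: its middle, at worktop height; z up; alike after half a turn. At the start one bay holds a bottle of the other colour, the other is empty.
- yellow_bottle_mid (a point): White plastic reagent bottle with a yellow screw cap, without a label. 87 mm tall in all; round body 40 mm in diameter from the foot up to 54 mm, above it a shoulder and a yellow cap 27 mm in diameter over the top 18 mm. About 60 g. This point is its centre, half-way up (43.5 mm above its foot), its z axis points up. It belongs to neither frame: a bystander on the open worktop, to be left alone.
- beaker: Bystander: an empty glass beaker, 52 mm across, 68 mm tall, standing at the back of the worktop. Origin: centre of its foot. To be left alone.
- tape_roll: Bystander: a beige roll of label tape lying flat, 52 mm across, 19 mm high, at the back of the worktop. Origin: centre of its underside. To be left alone.
Not all that is in view belongs to the job. Leave any green look-alike of the part that bears red_tall_mid alone.

How it is judged:
By the outcome, as a careful person would: the job done as asked, in the order asked, and still so for the second after the job is handed in, with the robot touching nothing.
It also fails if it takes over 128 s, if anything falls off the work surface, if the arm or the gripper's body presses on something with over 40 N, if the wrist force passes 120 N, or if a joint passes its speed limit or range.

## Robot

A 7-joint arm with a two-finger parallel gripper is mounted at the origin on a cart in front of the work surface, level with it; the furniture and walls round the work are solid. World frame = base frame: x ahead of the robot, y to its left, z up, the work surface at z = 0. Lengths are in m, angles in rad, forces in N, time in s.
With the tool pointing down it reaches from about 0.425 to 0.925 m from the base axis. Payload 6.8 kg.
Tool frame: the origin (TCP) lies at the very end of the fingers, on their centre line; the grasp point (between the pads) lies 19 mm behind it (bot.grasp_offset is the distance from the TCP to the grasp point, in m); z points along the fingers, y is the direction in which the jaws open and shut (so a half turn about z gives the same grasp; the last joint's range is limited). The gripper opens to 85 mm and grips with 20 to 120 N. Pads are 22 mm wide; open, the fingers measure 114 mm over their backs; the gripper's body (76 mm by 85 mm) begins 54 mm behind the grasp point. The pads swing forward as they close: fully open they stand 13 mm farther back than shut.
Start: joints at [1.24, 0.477, 0.022, 1.555, -0.011, 1.109, -0.083], TCP at [0.149, -0.658, 0.231] pointing down, gripper open.
Joint ranges: [-2.96, 2.96], [-0.34, 2.1], [-1.41, 1.46], [0.24, 2.44], [-1.37, 4.51], [0.17, 1.92], [-2.96, 2.96]. Speed limits (rad/s): [2.39, 2.39, 3.14, 3.14, 3.14, 3.14, 3.14].

## Interface

Orientations are given as a unit quaternion [w, x, y, z].
In Python, from station import monitor, cams, bot, finder gives the robot as it stands.
- The arm moves only by the tool jog_arm, never from a script. Its argument "plan" is a list of rows, each an object of numbers: "x", "y", "z": the shift along the tool's x, y, z as a fraction of full scale; "wx", "wy", "wz": the turn, a rotation vector about the tool's x, y, z as a fraction of full scale. A call has 1 to 12 rows; each row is the pose to reach, as a shift and turn from the pose measured when the call began, along the tool's axes at that moment, turning the shorter way round; what a row does not reach only later rows make up. Full scale, the value 1, is 20 cm for a shift and 180 degrees for a turn. A row lasts 1/12 s, in which the tool goes at most 41.7 mm and 7.16 degrees, less where a joint would pass 70% of its speed; a pose out of reach is approached as far as the arm can. A call with a number of a shift or a turn outside -1 to 1 is refused whole. A call with a gripper value outside its range is refused whole. "hand" is the opening, from -1 (shut) to 1 (fully open), set as the call begins (left out, the last holds). The fingers move at their own pace and stop on an object; "grip_force" is the grip in N (left out, the last holds). Time passes only in rows, so rows that repeat a pose let the fingers close. It gives the time, the measured TCP pose, the force and the opening at its end, in the units of the state.
- monitor.get_obs(): the state, without advancing time (a new reading comes with each control period).
- cams.read_camera(name): name is "scene" or "top" or "wrist"; returns the picture (480x640x3 uint8, red, green, blue); there is no depth.
- cams.get_calibration(name): a dict with "fx", "fy", "cx", "cy" (pixels), "extrinsics" (4x4, takes a point from world to camera coordinates). Camera axes: x right, y down, z forward; pixel columns grow to the right and rows downward; lengths in m; the calibration is good to about 2 mm. The wrist camera is an equidistant fisheye: a pixel r from the principal point sees the ray r / f radians off the axis. A picture is of the moment at which its call begins: read the wrist's pose just before it. get_calibration takes no time and is no camera call; for the wrist camera it gives the pose at the moment of the call.
- bot.hand_in(): hands the job in, once; it reports no verdict.
Trained networks look in the newest picture that a camera, given by its name, has taken for a name from the list of things; names that differ only in an ending like _2 or _b are one class to them, and where a whole thing is asked for, a point or a joint stands for the part that bears it (a point fixed in the world has none). Each returns a list of dicts, best first, with "confidence" (0 to 1); they miss things now and then, are a little off and sometimes report something else, mostly with a low value. They report only what shows in the picture. A call takes as long as a camera call. They do not tell look-alikes from the thing itself.
- finder.find_in(camera, target): "bbox" ([left, top, width, height] in pixels, round what is visible of it).
- finder.place_of(camera, target): "location" ([column, row] in pixels: a listed point, or the origin of a listed thing).
The state is a dict: "t": time; "q": joint angles; "joint_vel": joint speeds; "joint_torque": joint torques, N m; "eef_pos": TCP position; "tool_rot": TCP orientation; "contact_force": force on the tool from outside, world axes, zero at the start; "torque": the same for the moment, N m; "gripper_width": opening from 0.0 (shut) to 1.0 (fully open).
Only numpy, scipy, OpenCV 4.12 (cv2) and the standard library are available. Lean on these libraries where they do the work, as an engineer would, in place of code of your own. Each camera call takes 0.05 s, during which the arm holds its last target. There are 200 camera calls.

## Working session

There is one attempt and no reset: what is moved stays moved. The work goes in short steps, Python scripts to look and compute and a tool call to move; the robot and the scene stay as the last step left them, time stands still between calls to the robot, and variables do not carry over. Pictures are saved under pics/ and viewed, about 12 in all and at most 16, crops included, and the job is handed in when it is done.

Besides the shell and the picture viewer there is one more tool, called after "Call:" as a command line: name --argument value ..., lists and objects as JSON in quotes. jog_arm: Moves the arm, as the interface text tells. Shift numbers are shares of 20 cm and turn numbers shares of 180 degrees, none past 1 either way. Its arguments: {"type":"object","properties":{"plan":{"type":"array","items":{"type":"object","properties":{"x":{"type":"number","minimum":-1,"maximum":1},"y":{"type":"number","minimum":-1,"maximum":1},"z":{"type":"number","minimum":-1,"maximum":1},"wx":{"type":"number","minimum":-1,"maximum":1},"wy":{"type":"number","minimum":-1,"maximum":1},"wz":{"type":"number","minimum":-1,"maximum":1}}}},"hand":{"type":"number"},"grip_force":{"type":"number"}},"required":["plan"]}

```bash
mkdir -p pics; ls; python3 - <<'E'
from station import monitor,cams,bot,finder
import cv2,numpy as np
o=monitor.get_obs();print({k:np.round(v,3).tolist() for k,v in o.items()})
for c in("scene","top"):
    im=cams.read_camera(c);cv2.imwrite(f"pics/{c}0.png",im[:,:,::-1])
    K=cams.get_calibration(c);print(c,K["fx"],K["cx"],K["cy"],np.round(K["extrinsics"],3).tolist())
    for n in["red_tall_mid","red_short_mid","blue_tall_mid","blue_short_mid","red_frame","blue_frame","yellow_bottle_mid","beaker","tape_roll"]:
        print(n,[(np.round(d["location"]).tolist(),round(d["confidence"],2)) for d in finder.place_of(c,n)][:4])
E
```

```text
pics
{'t': 0.0, 'q': [1.24, 0.478, 0.022, 1.556, -0.012, 1.109, -0.083], 'joint_vel': [-0.001, -0.001, 0.001, 0.002, -0.001, 0.0, -0.001], 'joint_torque': [0.0, -59.645, 1.608, -28.119, 0.012, 0.009, 0.0], 'eef_pos': [0.149, -0.658, 0.23], 'tool_rot': [-0.001, 0.994, 0.111, -0.0], 'contact_force': [-0.308, -0.359, 0.492], 'torque': [-0.032, 0.011, 0.024], 'gripper_width': 1.001}
scene 518.272134079135 317.73244286452115 232.2723184512455 [[-0.476, -0.879, -0.014, 0.314], [-0.655, 0.365, -0.661, 0.386], [0.587, -0.305, -0.75, 0.846], [0.0, 0.0, 0.0, 1.0]]
red_tall_mid [([354.0, 184.0], 0.88), ([319.0, 172.0], 0.62), ([248.0, 324.0], 0.61), ([242.0, 234.0], 0.59)]
red_short_mid [([298.0, 200.0], 0.62)]
blue_tall_mid [([464.0, 240.0], 0.63)]
blue_short_mid [([378.0, 269.0], 0.85)]
red_frame [([470.0, 247.0], 0.75)]
blue_frame []
yellow_bottle_mid [([318.0, 304.0], 0.7)]
beaker [([385.0, 183.0], 0.82)]
tape_roll [([240.0, 233.0], 0.61)]
top 489.9786686207187 321.7443647970383 236.65324362674068 [[0.006, -1.0, 0.006, 0.042], [-0.991, -0.007, -0.136, 0.547], [0.136, -0.006, -0.991, 1.159], [0.0, 0.0, 0.0, 1.0]]
red_tall_mid [([224.0, 285.0], 0.58), ([360.0, 164.0], 0.57), ([382.0, 188.0], 0.5)]
red_short_mid [([323.0, 181.0], 0.52)]
blue_tall_mid [([430.0, 298.0], 0.88)]
blue_short_mid [([346.0, 283.0], 0.54), ([324.0, 178.0], 0.54)]
red_frame [([440.0, 299.0], 0.97), ([346.0, 282.0], 0.31)]
blue_frame [([213.0, 287.0], 0.95)]
yellow_bottle_mid [([283.0, 293.0], 0.55)]
beaker [([423.0, 192.0], 0.87)]
tape_roll [([268.0, 186.0], 0.76), ([423.0, 193.0], 0.45)]
```

View pics/scene0.png

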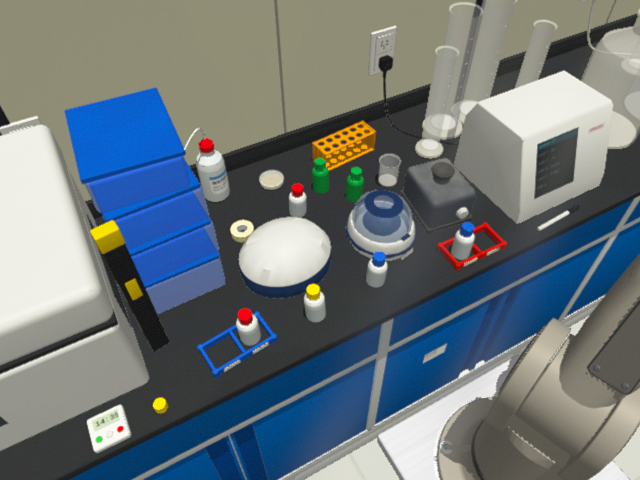

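View pics/top0.png

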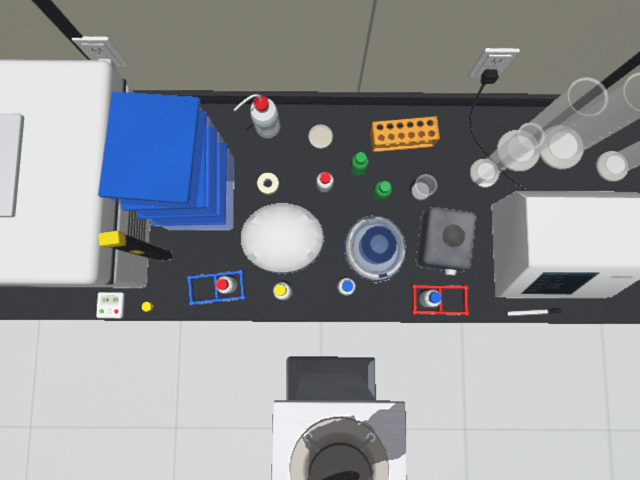

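The scene view shows two red-capped bottles: one in the blue frame at (247,327) and one on the bench at (298,200). The blue-capped bottles are at (464,242) in the red frame and (377,269) on the bench. Yellow is at (315,303). The green look-alikes are at (320,175) and (355,184), and the wash bottle with a red top at (212,170) is a decoy. The top view agrees: red at (222,285) and (325,181), blue at (433,298) and (347,286), with the empty bays on the left of the blue frame and the right of the red one.

```bash
cat > h.py <<'E'
from station import monitor,cams,bot,finder
import cv2,numpy as np
from scipy.spatial.transform import Rotation as R
def ray(c,uv,K=None):
    K=K or cams.get_calibration(c);E=np.array(K["extrinsics"])
    d=np.array([(uv[0]-K["cx"])/K["fx"],(uv[1]-K["cy"])/K["fy"],1.])
    if c=="wrist":
        r=np.hypot(d[0],d[1]);d=np.array([*(d[:2]/max(r,1e-9)*np.sin(r)),np.cos(r)])
    return -E[:3,:3].T@E[:3,3],E[:3,:3].T@d
def onz(c,uv,z,K=None):
    o,d=ray(c,uv,K);return o+d*(z-o[2])/d[2]
def tri(u,v):
    (a,d),(b,e)=ray("top",u),ray("scene",v)
    s=np.linalg.lstsq(np.c_[d,-e],b-a,rcond=None)[0];p,q=a+d*s[0],b+e*s[1]
    return (p+q)/2,np.linalg.norm(p-q)
def mask(im,col):
    h=cv2.cvtColor(im,cv2.COLOR_RGB2HSV);H,S,V=cv2.split(h)
    m={"red":((H<8)|(H>172)),"blue":(H>100)&(H<125)}[col]&(S>150)&(V>70)
    return m.astype(np.uint8)
def go(p,yaw=None):
    """tool-axis shift (fractions of 0.2) to the world point p; yaw of the jaw (tool y) direction"""
    o=monitor.get_obs();w=o["tool_rot"];r=R.from_quat(np.r_[w[1:],w[0]])
    return np.round(r.inv().apply(np.array(p)-o["eef_pos"])/.2,3)
E
python3 - <<'E'
from h import *
T=cv2.imread("pics/top0.png")[:,:,::-1].copy();S=cv2.imread("pics/scene0.png")[:,:,::-1].copy()
def blob(im,col,u,r=13):
    m=mask(im,col);n,l,st,ce=cv2.connectedComponentsWithStats(m)
    k=[(np.hypot(*(ce[i]-u)),i) for i in range(1,n) if st[i,4]>25]
    i=min(k)[1];return ce[i],st[i].tolist()
for n,col,u,v in[("redframe-in-blue","red",(222,285),(246,317)),("redback","red",(325,179),(298,191)),("blue-in-red","blue",(434,297),(466,230)),("bluefree","blue",(347,286),(378,259))]:
    a,b=blob(T,col,u),blob(S,col,v);p,e=tri(a[0],b[0])
    print(n,a,b,np.round(p,3),round(e,4),"top@.077",np.round(onz("top",a[0],.077),3))
for n,u,v in[("glass dome",(377,241),(386,200)),("white dome",(283,235),(287,225)),("yellow",(281,291),(314,290)),("device corner",(494,193),(470,110)),("hotplate knob",(454,236),(444,170)),("bins front corner",(190,207),(197,240))]:
    p,e=tri(u,v);print(n,np.round(p,3),round(e,3))
for n,col,box in[("red_frame","red",(405,278,75,45)),("blue_frame","blue",(180,262,72,48))]:
    x,y,w,h=box;m=mask(T,col)[y:y+h,x:x+w]
    if col=="red": pass
    pts=np.argwhere(m)[:,::-1]+[x,y];r=cv2.minAreaRect(pts.astype(np.float32));B=cv2.boxPoints(r)
    W=np.array([onz("top",b,.012)[:2] for b in B]);print(n,r,np.round(W,3).tolist(),np.round(W.mean(0),3))
for c in("top","scene"):
  print([(n,[(np.round(d["bbox"]).tolist(),round(d["confidence"],2)) for d in finder.find_in(c,n)][:2]) for n in("red_frame","blue_frame")])
x=monitor.get_obs();K=cams.get_calibration("wrist");print(K["fx"],K["cx"],np.round(K["extrinsics"],3).tolist())
E
```

```text
redframe-in-blue (array([221.74193548, 284.07526882]), [217, 279, 11, 11, 93]) (array([244.70935961, 315.77832512]), [237, 308, 15, 17, 203]) [0.428 0.277 0.081] 0.0 top@.077 [0.428 0.278 0.077]
redback (array([325.02380952, 177.13095238]), [321, 172, 9, 11, 84]) (array([297.08333333, 189.25757576]), [292, 183, 12, 14, 132]) [0.686 0.039 0.074] 0.0002 top@.077 [0.685 0.039 0.077]
blue-in-red (array([435.16494845, 297.37113402]), [430, 293, 12, 10, 97]) (array([466.74025974, 228.44155844]), [461, 221, 13, 16, 154]) [ 0.401 -0.217  0.079] 0.0017 top@.077 [ 0.4   -0.219  0.077]
bluefree (array([347.37037037, 285.62962963]), [343, 281, 10, 10, 81]) (array([378.54966887, 258.27152318]), [373, 252, 13, 14, 151]) [ 0.426 -0.014  0.074] 0.0007 top@.077 [ 0.426 -0.015  0.077]
glass dome [ 0.522 -0.083  0.124] 0.011
white dome [0.535 0.133 0.149] 0.002
yellow [0.413 0.14  0.087] 0.002
device corner [ 0.605 -0.333  0.211] 0.04
hotplate knob [ 0.539 -0.255  0.119] 0.0
bins front corner [0.582 0.317 0.167] 0.039
red_frame ((440.0002136230469, 299.49017333984375), (56.55775833129883, 29.99423599243164), 1.1233028173446655) [[0.361, -0.175], [0.434, -0.178], [0.432, -0.317], [0.359, -0.313]] [ 0.396 -0.246]
blue_frame ((215.98452758789062, 287.3485107421875), (30.048051834106445, 57.07099151611328), 84.17366027832031) [[0.452, 0.379], [0.467, 0.24], [0.394, 0.23], [0.379, 0.368]] [0.423 0.304]
[('red_frame', [([416.0, 284.0, 55.0, 35.0], 0.56)]), ('blue_frame', [([188.0, 270.0, 57.0, 33.0], 0.88)])]
[('red_frame', [([435.0, 223.0, 72.0, 47.0], 0.62)]), ('blue_frame', [([198.0, 311.0, 77.0, 68.0], 0.58)])]
371.64829954431775 315.32935858466095 [[0.221, -0.975, -0.001, -0.675], [-0.938, -0.213, 0.273, -0.035], [-0.267, -0.059, -0.962, 0.378], [0.0, 0.0, 0.0, 1.0]]
```

```bash
python3 - <<'E'
from h import *
for c,u in[("scene",(157,349)),("scene",(168,343)),("scene",(140,318)),("top",(172,256)),("top",(168,262)),("top",(145,258)),("top",(148,290))]: print(c,u,np.round(onz(c,u,0),3))
print("yellow top",[np.round(x,3) for x in tri((113,239),(107,236))])
a=cv2.imread("pics/scene0.png")[210:390,60:300];b=cv2.imread("pics/top0.png")[200:320,80:250]
cv2.imwrite("pics/c1.png",np.hstack([cv2.resize(a,(800*240//480,300)),cv2.resize(b,(400,300))]))
print(go([.686,.039,.025]))
E
```

```text
scene (157, 349) [0.493 0.443 0.   ]
scene (168, 343) [0.495 0.42  0.   ]
scene (140, 318) [0.578 0.453 0.   ]
top (172, 256) [0.5   0.419 0.   ]
top (168, 262) [0.485 0.429 0.   ]
top (145, 258) [0.495 0.486 0.   ]
top (148, 290) [0.415 0.475 0.   ]
yellow top [array([0.501, 0.435, 0.32 ]), np.float64(0.002)]
[ 3.388 -2.807  1.032]
```

View pics/c1.png

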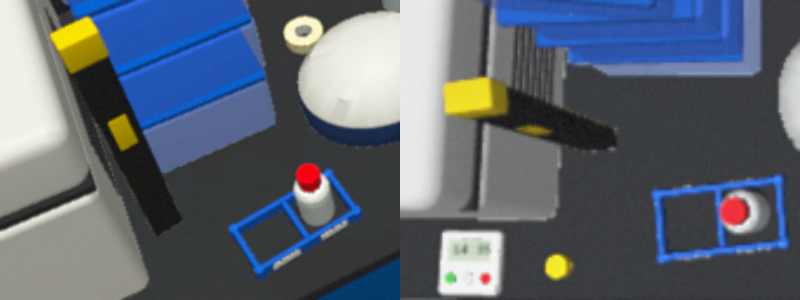

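The crop shows the red cap in the right bay of the blue frame, with the left bay empty. The black and yellow column stands at about (0.50, 0.43), about 11 cm from that bay.

First, the red bottle at the back. I rise, turn the jaws along world x, and approach.

Call:
jog_arm --plan '[{"x": 0.3, "y": -0.25, "z": -0.6, "wz": -0.1}, {"x": 0.5, "y": -0.4, "z": -0.6, "wz": -0.2}, {"x": 0.95, "y": -0.81, "z": -0.6, "wz": -0.428}, {"x": 0.95, "y": -0.81, "z": -0.6, "wz": -0.428}, {"x": 0.95, "y": -0.81, "z": -0.6, "wz": -0.428}, {"x": 0.95, "y": -0.81, "z": -0.6, "wz": -0.428}, {"x": 0.95, "y": -0.81, "z": -0.6, "wz": -0.428}, {"x": 0.95, "y": -0.81, "z": -0.6, "wz": -0.428}, {"x": 0.95, "y": -0.81, "z": -0.6, "wz": -0.428}, {"x": 0.95, "y": -0.81, "z": -0.6, "wz": -0.428}, {"x": 0.95, "y": -0.81, "z": -0.6, "wz": -0.428}, {"x": 0.95, "y": -0.81, "z": -0.6, "wz": -0.428}]' --hand 0.6

```text
invalid input at $.plan[0]: expected keys x, y, z, wx, wy, wz
```

Call:
jog_arm --plan '[{"x": 0.3, "y": -0.25, "z": -0.6, "wx": 0, "wy": 0, "wz": -0.1}, {"x": 0.95, "y": -0.81, "z": -0.6, "wx": 0, "wy": 0, "wz": -0.428}, {"x": 0.95, "y": -0.81, "z": -0.6, "wx": 0, "wy": 0, "wz": -0.428}, {"x": 0.95, "y": -0.81, "z": -0.6, "wx": 0, "wy": 0, "wz": -0.428}, {"x": 0.95, "y": -0.81, "z": -0.6, "wx": 0, "wy": 0, "wz": -0.428}, {"x": 0.95, "y": -0.81, "z": -0.6, "wx": 0, "wy": 0, "wz": -0.428}, {"x": 0.95, "y": -0.81, "z": -0.6, "wx": 0, "wy": 0, "wz": -0.428}, {"x": 0.95, "y": -0.81, "z": -0.6, "wx": 0, "wy": 0, "wz": -0.428}, {"x": 0.95, "y": -0.81, "z": -0.6, "wx": 0, "wy": 0, "wz": -0.428}, {"x": 0.95, "y": -0.81, "z": -0.6, "wx": 0, "wy": 0, "wz": -0.428}, {"x": 0.95, "y": -0.81, "z": -0.6, "wx": 0, "wy": 0, "wz": -0.428}, {"x": 0.95, "y": -0.81, "z": -0.6, "wx": 0, "wy": 0, "wz": -0.428}]' --hand 0.6

```text
t: 2.2
eef_pos: [0.2986, -0.4583, 0.3514]
tool_rot: [0.0, 0.707, 0.707, -0.0]
contact_force: [-0.2, -0.0, -0.4]
gripper_width: 0.801
```

Call:
jog_arm --plan '[{"x": 1, "y": 0.6, "z": 0, "wx": 0, "wy": 0, "wz": 0}, {"x": 1, "y": 0.6, "z": 0, "wx": 0, "wy": 0, "wz": 0}, {"x": 1, "y": 0.6, "z": 0, "wx": 0, "wy": 0, "wz": 0}, {"x": 1, "y": 0.6, "z": 0, "wx": 0, "wy": 0, "wz": 0}, {"x": 1, "y": 0.6, "z": 0, "wx": 0, "wy": 0, "wz": 0}, {"x": 1, "y": 0.6, "z": 0, "wx": 0, "wy": 0, "wz": 0}, {"x": 1, "y": 0.6, "z": 0, "wx": 0, "wy": 0, "wz": 0}]'

```text
t: 2.78
eef_pos: [0.422, -0.2521, 0.352]
tool_rot: [0.0, 0.705, 0.709, 0.001]
contact_force: [0.0, -0.1, 0.7]
gripper_width: 0.799
```

Call:
jog_arm --plan '[{"x": 1, "y": 0.7, "z": 0, "wx": 0, "wy": 0, "wz": 0}, {"x": 1, "y": 0.7, "z": 0, "wx": 0, "wy": 0, "wz": 0}, {"x": 1, "y": 0.7, "z": 0, "wx": 0, "wy": 0, "wz": 0}, {"x": 1, "y": 0.7, "z": 0, "wx": 0, "wy": 0, "wz": 0}, {"x": 1, "y": 0.7, "z": 0, "wx": 0, "wy": 0, "wz": 0}, {"x": 1, "y": 0.7, "z": 0, "wx": 0, "wy": 0, "wz": 0}, {"x": 1, "y": 0.7, "z": 0, "wx": 0, "wy": 0, "wz": 0}]'

```text
t: 3.37
eef_pos: [0.5634, -0.0428, 0.3527]
tool_rot: [-0.001, 0.702, 0.712, 0.004]
contact_force: [-0.4, 0.4, 0.3]
gripper_width: 0.803
```

Call:
jog_arm --plan '[{"x": 0.4, "y": 0.61, "z": 0.3, "wx": 0, "wy": 0, "wz": 0}, {"x": 0.4, "y": 0.61, "z": 0.7, "wx": 0, "wy": 0, "wz": 0}, {"x": 0.4, "y": 0.61, "z": 0.7, "wx": 0, "wy": 0, "wz": 0}, {"x": 0.4, "y": 0.61, "z": 0.7, "wx": 0, "wy": 0, "wz": 0}, {"x": 0.4, "y": 0.61, "z": 0.7, "wx": 0, "wy": 0, "wz": 0}, {"x": 0.4, "y": 0.61, "z": 0.7, "wx": 0, "wy": 0, "wz": 0}, {"x": 0.4, "y": 0.61, "z": 0.7, "wx": 0, "wy": 0, "wz": 0}]'

```text
t: 3.95
eef_pos: [0.6841, 0.0401, 0.2103]
tool_rot: [-0.003, 0.702, 0.712, 0.002]
contact_force: [-0.2, -1.2, 0.6]
gripper_width: 0.796
```

```bash
cat >> h.py <<'E'
def look(name,specs):
    """wrist picture; specs: (colour, x, y, z) expected cap centres -> refined world position of the nearest cap"""
    o=monitor.get_obs();K=cams.get_calibration("wrist");im=cams.read_camera("wrist")
    cv2.imwrite(f"pics/{name}.png",im[:,:,::-1]);print("tcp",np.round(o["eef_pos"],4),np.round(o["tool_rot"],3))
    for col,*p in specs:
        n,l,st,ce=cv2.connectedComponentsWithStats(mask(im,col))
        c=[(onz("wrist",ce[i],p[2],K),st[i].tolist()) for i in range(1,n) if st[i,4]>80]
        c.sort(key=lambda q:np.hypot(*(q[0][:2]-p[:2])))
        for q in c[:2]: print(col,np.round(q[0],4),q[1])
    return im
E
python3 - <<'E'
from h import *
look("w1",[("red",.686,.039,.075)])
E
```

```text
tcp [0.6841 0.0401 0.2103] [-0.003  0.702  0.712  0.002]
red [0.6846 0.0385 0.075 ] [299, 216, 33, 37, 978]
red [0.8948 0.2148 0.075 ] [536, 15, 52, 53, 2100]
```

View pics/w1.png

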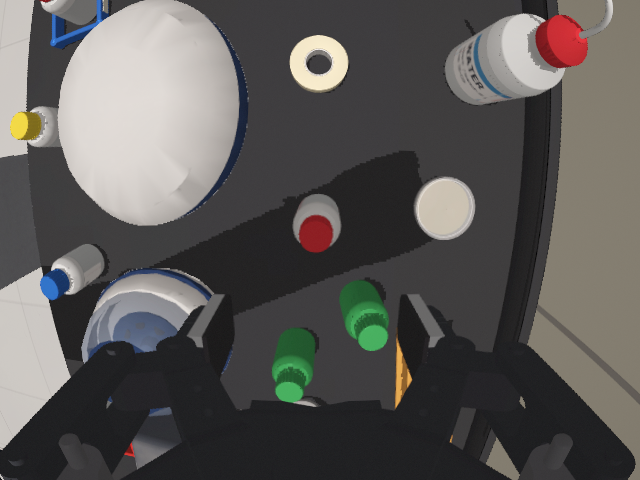

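The wrist view shows the white-bodied red-capped bottle at (316,233) below the hand. The green ones at (363,320) and (292,360) are clear of the fingers. I'll descend and grip it.

Call:
jog_arm --plan '[{"x": 0, "y": 0, "z": 0.2, "wx": 0, "wy": 0, "wz": 0}, {"x": 0, "y": 0, "z": 0.4, "wx": 0, "wy": 0, "wz": 0}, {"x": 0, "y": 0, "z": 0.55, "wx": 0, "wy": 0, "wz": 0}, {"x": 0, "y": 0, "z": 0.7, "wx": 0, "wy": 0, "wz": 0}, {"x": 0, "y": 0, "z": 0.82, "wx": 0, "wy": 0, "wz": 0}, {"x": 0, "y": 0, "z": 0.92, "wx": 0, "wy": 0, "wz": 0}, {"x": 0, "y": 0, "z": 0.92, "wx": 0, "wy": 0, "wz": 0}, {"x": 0, "y": 0, "z": 0.92, "wx": 0, "wy": 0, "wz": 0}]'

```text
t: 4.67
eef_pos: [0.6855, 0.0385, 0.0304]
tool_rot: [-0.0, 0.704, 0.71, 0.003]
contact_force: [0.9, 0.3, -0.2]
gripper_width: 0.807
```

Call:
jog_arm --plan '[{"x": 0, "y": 0, "z": 0, "wx": 0, "wy": 0, "wz": 0}, {"x": 0, "y": 0, "z": 0, "wx": 0, "wy": 0, "wz": 0}, {"x": 0, "y": 0, "z": 0, "wx": 0, "wy": 0, "wz": 0}, {"x": 0, "y": 0, "z": 0, "wx": 0, "wy": 0, "wz": 0}, {"x": 0, "y": 0, "z": 0, "wx": 0, "wy": 0, "wz": 0}, {"x": 0, "y": 0, "z": 0, "wx": 0, "wy": 0, "wz": 0}, {"x": 0, "y": 0, "z": 0, "wx": 0, "wy": 0, "wz": 0}, {"x": 0, "y": 0, "z": 0, "wx": 0, "wy": 0, "wz": 0}]' --hand -1 --grip_force 40

```text
t: 5.33
eef_pos: [0.6874, 0.0382, 0.0334]
tool_rot: [0.001, 0.704, 0.71, 0.004]
contact_force: [-0.4, -0.9, 7.4]
gripper_width: 0.446
```

Call:
jog_arm --plan '[{"x": 0, "y": 0, "z": 0, "wx": 0, "wy": 0, "wz": 0}, {"x": 0, "y": 0, "z": 0, "wx": 0, "wy": 0, "wz": 0}, {"x": 0, "y": 0, "z": 0, "wx": 0, "wy": 0, "wz": 0}, {"x": 0, "y": 0, "z": 0.055, "wx": 0, "wy": 0, "wz": 0}, {"x": 0, "y": 0, "z": 0.055, "wx": 0, "wy": 0, "wz": 0}, {"x": 0, "y": 0, "z": 0.055, "wx": 0, "wy": 0, "wz": 0}, {"x": 0, "y": 0, "z": 0.055, "wx": 0, "wy": 0, "wz": 0}]' --hand 0.4

```text
t: 5.92
eef_pos: [0.6871, 0.0383, 0.0218]
tool_rot: [0.001, 0.704, 0.71, 0.004]
contact_force: [-0.1, 0.3, 0.3]
gripper_width: 0.702
```

Call:
jog_arm --plan '[{"x": 0, "y": 0, "z": 0, "wx": 0, "wy": 0, "wz": 0}, {"x": 0, "y": 0, "z": 0, "wx": 0, "wy": 0, "wz": 0}, {"x": 0, "y": 0, "z": 0, "wx": 0, "wy": 0, "wz": 0}, {"x": 0, "y": 0, "z": 0, "wx": 0, "wy": 0, "wz": 0}, {"x": 0, "y": 0, "z": 0, "wx": 0, "wy": 0, "wz": 0}, {"x": 0, "y": 0, "z": 0, "wx": 0, "wy": 0, "wz": 0}, {"x": 0, "y": 0, "z": 0, "wx": 0, "wy": 0, "wz": 0}, {"x": 0, "y": 0, "z": 0, "wx": 0, "wy": 0, "wz": 0}]' --hand -1

```text
t: 6.58
eef_pos: [0.6872, 0.0384, 0.0219]
tool_rot: [0.001, 0.704, 0.71, 0.004]
contact_force: [-0.3, 0.1, 0.2]
gripper_width: 0.454
```

Call:
jog_arm --plan '[{"x": 0, "y": 0, "z": -0.3, "wx": 0, "wy": 0, "wz": 0}, {"x": -0.2, "y": -0.2, "z": -1, "wx": 0, "wy": 0, "wz": 0}, {"x": -0.4, "y": -0.3, "z": -1, "wx": 0, "wy": 0, "wz": 0}, {"x": -0.4, "y": -0.3, "z": -1, "wx": 0, "wy": 0, "wz": 0}, {"x": -0.4, "y": -0.3, "z": -1, "wx": 0, "wy": 0, "wz": 0}, {"x": -0.4, "y": -0.3, "z": -1, "wx": 0, "wy": 0, "wz": 0}, {"x": -0.4, "y": -0.3, "z": -1, "wx": 0, "wy": 0, "wz": 0}, {"x": -0.4, "y": -0.3, "z": -1, "wx": 0, "wy": 0, "wz": 0}]'

```text
t: 7.25
eef_pos: [0.6268, -0.0441, 0.2222]
tool_rot: [0.002, 0.705, 0.71, 0.005]
contact_force: [0.3, 0.0, -0.6]
gripper_width: 0.456
```

```bash
python3 - <<'E'
from h import *
for c,u in[("scene",(526,215)),("scene",(459,158)),("top",(508,298)),("top",(498,240))]: print(c,u,np.round(onz(c,u,0),3),np.round(onz(c,u,.2),3))
a=cv2.imread("pics/scene0.png")[60:280,400:640];b=cv2.imread("pics/top0.png")[170:330,400:600]
cv2.imwrite("pics/c2.png",np.hstack([cv2.resize(a,(400,366)),cv2.resize(b,(400,366))]))
look("w2",[("red",.6,-.04,.25)])
E
```

```text
scene (526, 215) [ 0.415 -0.424  0.   ] [ 0.301 -0.241  0.2  ]
scene (459, 158) [ 0.654 -0.417  0.   ] [ 0.487 -0.236  0.2  ]
top (508, 298) [ 0.401 -0.418  0.   ] [ 0.398 -0.341  0.2  ]
top (498, 240) [ 0.546 -0.399  0.   ] [ 0.519 -0.325  0.2  ]
tcp [ 0.6268 -0.0441  0.2222] [0.002 0.705 0.71  0.005]
red [ 0.627  -0.0555  0.25  ] [270, 327, 90, 80, 5891]
red [ 0.5511 -0.0442  0.25  ] [94, 320, 57, 38, 908]
```

View pics/c2.png

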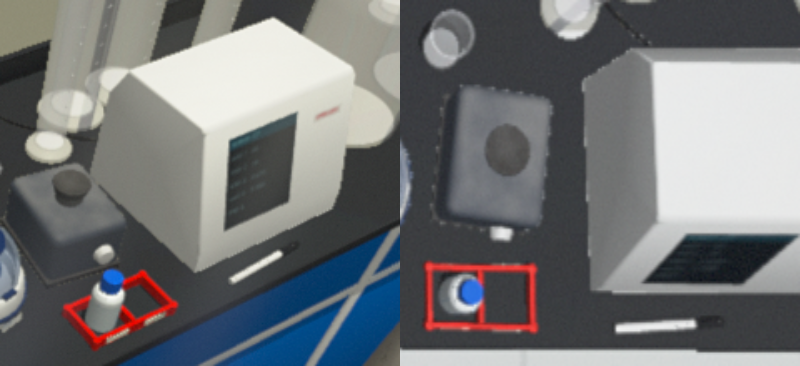

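The device's left face is at y≈-0.41, 13 cm from the empty bay. The red bottle hangs in the hand. I'll carry it to the empty bay of the red frame.

Call:
jog_arm --plan '[{"x": -0.6, "y": -0.6, "z": -0.1, "wx": 0, "wy": 0, "wz": 0}, {"x": -0.6, "y": -0.6, "z": -0.1, "wx": 0, "wy": 0, "wz": 0}, {"x": -0.6, "y": -0.6, "z": -0.1, "wx": 0, "wy": 0, "wz": 0}, {"x": -0.8, "y": -0.8, "z": 0, "wx": 0, "wy": 0, "wz": 0}, {"x": -1, "y": -1, "z": 0, "wx": 0, "wy": 0, "wz": 0}, {"x": -1, "y": -1, "z": 0, "wx": 0, "wy": 0, "wz": 0}, {"x": -1, "y": -1, "z": 0, "wx": 0, "wy": 0, "wz": 0}, {"x": -1, "y": -1, "z": 0, "wx": 0, "wy": 0, "wz": 0}, {"x": -1, "y": -1, "z": 0, "wx": 0, "wy": 0, "wz": 0}, {"x": -1, "y": -1, "z": 0, "wx": 0, "wy": 0, "wz": 0}]'

```text
t: 8.13
eef_pos: [0.4286, -0.2433, 0.2175]
tool_rot: [-0.0, 0.703, 0.711, 0.004]
contact_force: [0.5, 0.6, -1.1]
gripper_width: 0.451
```

```bash
python3 - <<'E'
from h import *
im=look("w3",[("blue",.401,-.218,.078)])
print([np.round(onz("wrist",d["location"],0),4) for d in finder.place_of("wrist","red_frame")[:1]],go([.396,-.277,.15]))
E
```

```text
tcp [ 0.4286 -0.2433  0.2175] [-0.     0.703  0.711  0.004]
blue [ 0.4013 -0.2192  0.078 ] [262, 183, 33, 35, 924]
[array([ 0.3969, -0.2458,  0.    ])] [-0.171 -0.171  0.338]
```

View pics/w3.png

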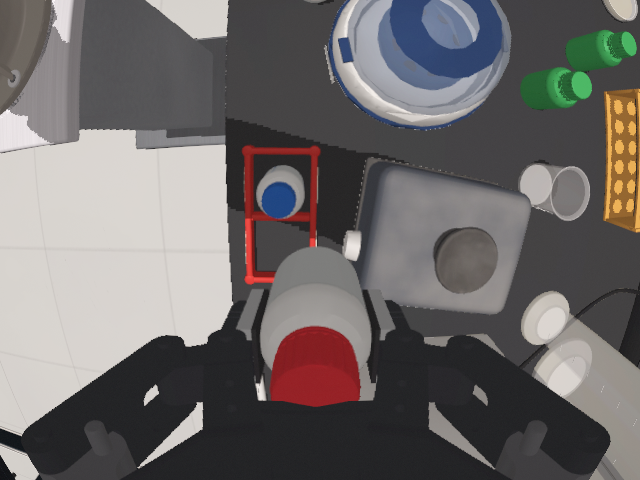

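Blue-capped bottle in the left bay at (280,195), empty bay below it, so the frame centre (0.397, -0.246) is confirmed. Lowering into the right bay.

Call:
jog_arm --plan '[{"x": -0.17, "y": -0.165, "z": 0, "wx": 0, "wy": 0, "wz": 0}, {"x": -0.17, "y": -0.165, "z": 0.1, "wx": 0, "wy": 0, "wz": 0}, {"x": -0.17, "y": -0.165, "z": 0.25, "wx": 0, "wy": 0, "wz": 0}, {"x": -0.17, "y": -0.165, "z": 0.4, "wx": 0, "wy": 0, "wz": 0}, {"x": -0.17, "y": -0.165, "z": 0.55, "wx": 0, "wy": 0, "wz": 0}, {"x": -0.17, "y": -0.165, "z": 0.7, "wx": 0, "wy": 0, "wz": 0}, {"x": -0.17, "y": -0.165, "z": 0.8, "wx": 0, "wy": 0, "wz": 0}, {"x": -0.17, "y": -0.165, "z": 0.87, "wx": 0, "wy": 0, "wz": 0}, {"x": -0.17, "y": -0.165, "z": 0.93, "wx": 0, "wy": 0, "wz": 0}, {"x": -0.17, "y": -0.165, "z": 0.96, "wx": 0, "wy": 0, "wz": 0}, {"x": -0.17, "y": -0.165, "z": 0.96, "wx": 0, "wy": 0, "wz": 0}, {"x": -0.17, "y": -0.165, "z": 0.96, "wx": 0, "wy": 0, "wz": 0}]'

```text
t: 9.23
eef_pos: [0.3989, -0.2757, 0.0259]
tool_rot: [0.0, 0.702, 0.712, 0.005]
contact_force: [-0.0, -0.2, -0.6]
gripper_width: 0.456
```

Call:
jog_arm --plan '[{"x": 0, "y": -0.005, "z": 0.018, "wx": 0, "wy": 0, "wz": 0}, {"x": 0, "y": -0.005, "z": 0.018, "wx": 0, "wy": 0, "wz": 0}, {"x": 0, "y": -0.005, "z": 0.018, "wx": 0, "wy": 0, "wz": 0}]'

```text
t: 9.48
eef_pos: [0.3981, -0.276, 0.0228]
tool_rot: [0.001, 0.702, 0.712, 0.005]
contact_force: [-0.1, 0.3, -0.4]
gripper_width: 0.452
```

Call:
jog_arm --plan '[{"x": 0, "y": 0, "z": 0, "wx": 0, "wy": 0, "wz": 0}, {"x": 0, "y": 0, "z": 0, "wx": 0, "wy": 0, "wz": 0}, {"x": 0, "y": 0, "z": 0, "wx": 0, "wy": 0, "wz": 0}, {"x": 0, "y": 0, "z": 0, "wx": 0, "wy": 0, "wz": 0}, {"x": 0, "y": 0, "z": 0, "wx": 0, "wy": 0, "wz": 0}, {"x": 0, "y": 0, "z": 0, "wx": 0, "wy": 0, "wz": 0}, {"x": 0, "y": 0, "z": -0.1, "wx": 0, "wy": 0, "wz": 0}, {"x": 0, "y": 0, "z": -0.3, "wx": 0, "wy": 0, "wz": 0}, {"x": 0, "y": 0, "z": -0.6, "wx": 0, "wy": 0, "wz": 0}, {"x": 0, "y": 0, "z": -0.6, "wx": 0, "wy": 0, "wz": 0}, {"x": 0.25, "y": 0, "z": -0.6, "wx": 0, "wy": 0, "wz": 0}, {"x": 0.28, "y": 0, "z": -0.6, "wx": 0, "wy": 0, "wz": 0}]' --hand 0.4

```text
t: 10.48
eef_pos: [0.3972, -0.2181, 0.1446]
tool_rot: [0.002, 0.702, 0.712, 0.005]
contact_force: [0.2, 0.7, -0.9]
gripper_width: 0.698
```

```bash
python3 - <<'E'
from h import *
look("w4",[("blue",.401,-.218,.078),("red",.396,-.277,.073)])
print(go([.401,-.219,.024]))
E
```

```text
tcp [ 0.3972 -0.2181  0.1446] [0.002 0.702 0.712 0.005]
blue [ 0.4012 -0.219   0.078 ] [298, 236, 45, 50, 1743]
red [ 0.3962 -0.229   0.073 ] [265, 177, 99, 185, 5874]
[-0.019  0.016  0.6  ]
```

Call:
jog_arm --plan '[{"x": -0.01, "y": 0.018, "z": 0.1, "wx": 0, "wy": 0, "wz": 0}, {"x": -0.01, "y": 0.018, "z": 0.25, "wx": 0, "wy": 0, "wz": 0}, {"x": -0.01, "y": 0.018, "z": 0.4, "wx": 0, "wy": 0, "wz": 0}, {"x": -0.01, "y": 0.018, "z": 0.52, "wx": 0, "wy": 0, "wz": 0}, {"x": -0.01, "y": 0.018, "z": 0.6, "wx": 0, "wy": 0, "wz": 0}, {"x": -0.01, "y": 0.018, "z": 0.6, "wx": 0, "wy": 0, "wz": 0}, {"x": -0.01, "y": 0.018, "z": 0.6, "wx": 0, "wy": 0, "wz": 0}, {"x": -0.01, "y": 0.018, "z": 0.6, "wx": 0, "wy": 0, "wz": 0}]'

```text
t: 11.2
eef_pos: [0.4019, -0.2175, 0.0247]
tool_rot: [0.002, 0.701, 0.713, 0.005]
contact_force: [-0.0, 0.1, 0.0]
gripper_width: 0.701
```

Call:
jog_arm --plan '[{"x": 0, "y": 0, "z": 0, "wx": 0, "wy": 0, "wz": 0}, {"x": 0, "y": 0, "z": 0, "wx": 0, "wy": 0, "wz": 0}, {"x": 0, "y": 0, "z": 0, "wx": 0, "wy": 0, "wz": 0}, {"x": 0, "y": 0, "z": 0, "wx": 0, "wy": 0, "wz": 0}, {"x": 0, "y": 0, "z": 0, "wx": 0, "wy": 0, "wz": 0}, {"x": 0, "y": 0, "z": 0, "wx": 0, "wy": 0, "wz": 0}, {"x": 0, "y": 0, "z": 0, "wx": 0, "wy": 0, "wz": 0}]' --hand -1

```text
t: 11.78
eef_pos: [0.4025, -0.2181, 0.0262]
tool_rot: [0.003, 0.701, 0.713, 0.005]
contact_force: [-3.1, -0.2, 7.9]
gripper_width: 0.459
```

Call:
jog_arm --plan '[{"x": 0, "y": 0, "z": -0.15, "wx": 0, "wy": 0, "wz": 0}, {"x": 0, "y": 0, "z": -0.3, "wx": 0, "wy": 0, "wz": 0}, {"x": 0, "y": 0, "z": -0.5, "wx": 0, "wy": 0, "wz": 0}, {"x": 0.1, "y": 0.05, "z": -0.7, "wx": 0, "wy": 0, "wz": 0}, {"x": 0.2, "y": 0.1, "z": -0.9, "wx": 0, "wy": 0, "wz": 0}, {"x": 0.4, "y": 0.15, "z": -0.9, "wx": 0, "wy": 0, "wz": 0}, {"x": 0.6, "y": 0.2, "z": -0.9, "wx": 0, "wy": 0, "wz": 0}, {"x": 0.8, "y": 0.2, "z": -0.9, "wx": 0, "wy": 0, "wz": 0}, {"x": 1, "y": 0.2, "z": -0.9, "wx": 0, "wy": 0, "wz": 0}, {"x": 1, "y": 0.2, "z": -0.9, "wx": 0, "wy": 0, "wz": 0}]'

```text
t: 12.62
eef_pos: [0.4371, -0.0098, 0.209]
tool_rot: [0.003, 0.697, 0.717, 0.007]
contact_force: [-0.3, -0.5, -0.4]
gripper_width: 0.455
```

Call:
jog_arm --plan '[{"x": 0.3, "y": 0, "z": 0, "wx": 0, "wy": 0, "wz": -0.03}, {"x": 0.5, "y": 0, "z": 0, "wx": 0, "wy": 0, "wz": -0.06}, {"x": 0.7, "y": 0, "z": 0, "wx": 0, "wy": 0, "wz": -0.09}, {"x": 0.9, "y": 0, "z": 0, "wx": 0, "wy": 0, "wz": -0.12}, {"x": 1, "y": 0, "z": 0, "wx": 0, "wy": 0, "wz": -0.15}, {"x": 1, "y": 0, "z": 0, "wx": 0, "wy": 0, "wz": -0.19}, {"x": 1, "y": 0, "z": 0, "wx": 0, "wy": 0, "wz": -0.24}, {"x": 1, "y": 0, "z": 0, "wx": 0, "wy": 0, "wz": -0.24}]'

```text
t: 13.28
eef_pos: [0.4311, 0.191, 0.2105]
tool_rot: [0.006, 0.38, 0.925, 0.005]
contact_force: [0.2, -0.7, -1.8]
gripper_width: 0.455
```

```bash
python3 - <<'E'
from h import *
look("w5",[("red",.428,.277,.078)])
f=finder.place_of("wrist","blue_frame")[:1];print([(np.round(onz("wrist",d["location"],0),4),d["location"]) for d in f],go([.420,.335,.21]))
E
```

```text
tcp [0.4311 0.191  0.2105] [0.006 0.38  0.925 0.005]
red [0.4277 0.2758 0.078 ] [372, 132, 38, 35, 1022]
red [ 0.3712 -0.1106  0.078 ] [58, 371, 34, 34, 274]
[(array([0.4277, 0.2991, 0.    ]), [390.3, 128.0])] [0.554 0.471 0.005]
```

View pics/w5.png

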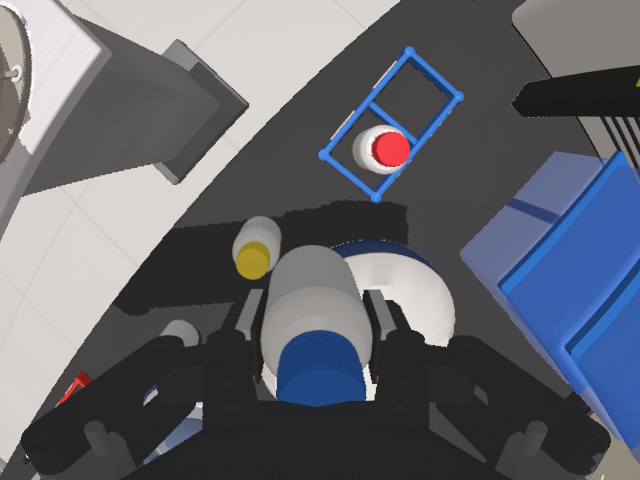

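The wrist view shows the blue bottle in the hand and the blue frame with corner posts at (409,51), (459,97), (324,155) and (376,198). The red bottle is in its near bay and the far bay is empty.

```bash
python3 - <<'E'
from h import *
W=np.array([onz("wrist",u,.017)[:2] for u in[(409,51),(459,97),(324,155),(376,198)]]);print(np.round(W,4).tolist())
c=W.mean(0);a=(W[:2].mean(0)-W[2:].mean(0));print(c,a,np.linalg.norm(a));a/=np.linalg.norm(a)
for s in(1,-1):print("bay",np.round(c+.031*s*a,4))
print(go([*(c+.031*a),.21]))
E
```

```text
[[0.3861, 0.3605], [0.4489, 0.367], [0.4012, 0.2358], [0.4628, 0.2421]]
[0.42474137 0.30133812] [-0.01457465  0.12479318] 0.12564138678652126
bay [0.4211 0.3321]
bay [0.4283 0.2705]
[0.54  0.465 0.005]
```

Call:
jog_arm --plan '[{"x": 0.15, "y": 0.13, "z": 0, "wx": 0, "wy": 0, "wz": 0}, {"x": 0.3, "y": 0.26, "z": 0, "wx": 0, "wy": 0, "wz": 0}, {"x": 0.42, "y": 0.36, "z": 0, "wx": 0, "wy": 0, "wz": 0}, {"x": 0.545, "y": 0.465, "z": 0, "wx": 0, "wy": 0, "wz": 0}, {"x": 0.545, "y": 0.465, "z": 0.1, "wx": 0, "wy": 0, "wz": 0}, {"x": 0.545, "y": 0.465, "z": 0.25, "wx": 0, "wy": 0, "wz": 0}, {"x": 0.545, "y": 0.465, "z": 0.4, "wx": 0, "wy": 0, "wz": 0}, {"x": 0.545, "y": 0.465, "z": 0.5, "wx": 0, "wy": 0, "wz": 0}, {"x": 0.545, "y": 0.465, "z": 0.6, "wx": 0, "wy": 0, "wz": 0}, {"x": 0.545, "y": 0.465, "z": 0.6, "wx": 0, "wy": 0, "wz": 0}]'

```text
t: 14.22
eef_pos: [0.421, 0.3309, 0.0879]
tool_rot: [0.005, 0.385, 0.923, 0.003]
contact_force: [-1.1, -0.6, -1.8]
gripper_width: 0.458
```

```bash
python3 - <<'E'
from h import *
o=monitor.get_obs();w=o["tool_rot"];r=R.from_quat(np.r_[w[1:],w[0]]);m=r.as_matrix();print(np.round(m,3))
# tilt correction in tool frame
z=r.inv().apply([0,0,-1]);print("w",np.round(np.cross([0,0,1],z)/np.pi,4),go([.421,.333,.027]))
E
```

```text
[[-0.704  0.71   0.011]
 [ 0.71   0.704  0.001]
 [-0.007  0.009 -1.   ]]
w [ 0.0027  0.0022 -0.    ] [0.01  0.004 0.304]
```

Call:
jog_arm --plan '[{"x": 0.01, "y": 0.006, "z": 0.08, "wx": 0.003, "wy": 0.002, "wz": 0}, {"x": 0.01, "y": 0.006, "z": 0.16, "wx": 0.003, "wy": 0.002, "wz": 0}, {"x": 0.01, "y": 0.006, "z": 0.23, "wx": 0.003, "wy": 0.002, "wz": 0}, {"x": 0.01, "y": 0.006, "z": 0.28, "wx": 0.003, "wy": 0.002, "wz": 0}, {"x": 0.01, "y": 0.006, "z": 0.304, "wx": 0.003, "wy": 0.002, "wz": 0}, {"x": 0.01, "y": 0.006, "z": 0.304, "wx": 0.003, "wy": 0.002, "wz": 0}, {"x": 0.01, "y": 0.006, "z": 0.304, "wx": 0.003, "wy": 0.002, "wz": 0}, {"x": 0.01, "y": 0.006, "z": 0.304, "wx": 0.003, "wy": 0.002, "wz": 0}]'

```text
t: 14.88
eef_pos: [0.4215, 0.3338, 0.0279]
tool_rot: [0.0, 0.385, 0.923, 0.0]
contact_force: [0.3, 0.0, -1.0]
gripper_width: 0.461
```

Call:
jog_arm --plan '[{"x": 0, "y": 0, "z": 0.008, "wx": 0, "wy": 0, "wz": 0}, {"x": 0, "y": 0, "z": 0.008, "wx": 0, "wy": 0, "wz": 0}]'

```text
t: 15.05
eef_pos: [0.4218, 0.3341, 0.0268]
tool_rot: [0.001, 0.385, 0.923, 0.001]
contact_force: [0.3, 0.3, -0.6]
gripper_width: 0.453
```

Call:
jog_arm --plan '[{"x": 0, "y": 0, "z": 0, "wx": 0, "wy": 0, "wz": 0}, {"x": 0, "y": 0, "z": 0, "wx": 0, "wy": 0, "wz": 0}, {"x": 0, "y": 0, "z": 0, "wx": 0, "wy": 0, "wz": 0}, {"x": 0, "y": 0, "z": 0, "wx": 0, "wy": 0, "wz": 0}, {"x": 0, "y": 0, "z": 0, "wx": 0, "wy": 0, "wz": 0}, {"x": 0, "y": 0, "z": -0.1, "wx": 0, "wy": 0, "wz": 0}, {"x": 0, "y": 0, "z": -0.3, "wx": 0, "wy": 0, "wz": 0}, {"x": 0, "y": 0, "z": -0.5, "wx": 0, "wy": 0, "wz": 0}, {"x": 0, "y": 0, "z": -0.65, "wx": 0, "wy": 0, "wz": 0}, {"x": 0, "y": 0, "z": -0.65, "wx": 0, "wy": 0, "wz": 0}, {"x": -0.2, "y": -0.2, "z": -0.65, "wx": 0, "wy": 0, "wz": 0}, {"x": -0.22, "y": -0.19, "z": -0.65, "wx": 0, "wy": 0, "wz": 0}]' --hand 0.35

```text
t: 16.05
eef_pos: [0.4246, 0.2734, 0.1565]
tool_rot: [0.001, 0.384, 0.923, -0.001]
contact_force: [-0.2, -1.6, -0.8]
gripper_width: 0.673
```

```bash
python3 - <<'E'
from h import *
look("w6",[("blue",.421,.333,.078),("red",.428,.277,.078)])
print(go([.428,.276,.025]))
E
```

```text
tcp [0.4246 0.2734 0.1565] [ 0.001  0.384  0.923 -0.001]
blue [0.413  0.3155 0.078 ] [254, 105, 175, 185, 5983]
blue [0.6631 0.3861 0.078 ] [511, 234, 129, 246, 15825]
red [0.4275 0.2762 0.078 ] [301, 229, 42, 46, 1514]
[0.019 0.029 0.654]
```

View pics/w6.png

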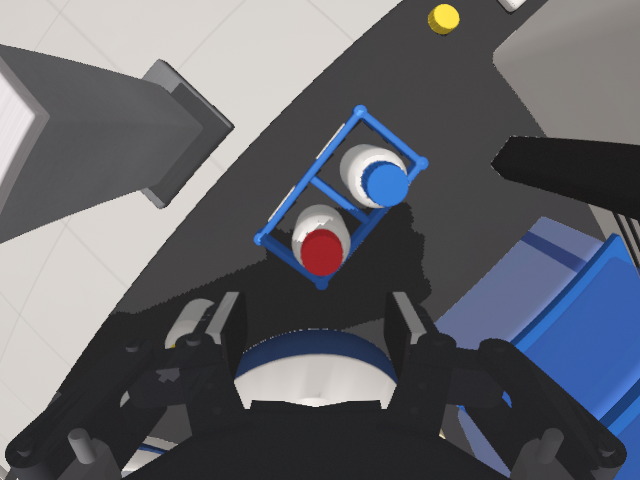

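The blue bottle stands upright in the far bay, cap at (385,185). The red one at (322,250) is below the hand. I'll grip it next.

Call:
jog_arm --plan '[{"x": 0.018, "y": 0.026, "z": 0.1, "wx": 0, "wy": 0, "wz": 0}, {"x": 0.018, "y": 0.026, "z": 0.25, "wx": 0, "wy": 0, "wz": 0}, {"x": 0.018, "y": 0.026, "z": 0.4, "wx": 0, "wy": 0, "wz": 0}, {"x": 0.018, "y": 0.026, "z": 0.52, "wx": 0, "wy": 0, "wz": 0}, {"x": 0.018, "y": 0.026, "z": 0.6, "wx": 0, "wy": 0, "wz": 0}, {"x": 0.018, "y": 0.026, "z": 0.645, "wx": 0, "wy": 0, "wz": 0}, {"x": 0.018, "y": 0.026, "z": 0.645, "wx": 0, "wy": 0, "wz": 0}, {"x": 0.018, "y": 0.026, "z": 0.645, "wx": 0, "wy": 0, "wz": 0}, {"x": 0.018, "y": 0.026, "z": 0.645, "wx": 0, "wy": 0, "wz": 0}]'

```text
t: 16.85
eef_pos: [0.4282, 0.2761, 0.0277]
tool_rot: [0.002, 0.387, 0.922, -0.001]
contact_force: [0.2, -0.3, 0.8]
gripper_width: 0.677
```

Call:
jog_arm --plan '[{"x": 0, "y": 0, "z": 0, "wx": 0, "wy": 0, "wz": 0}, {"x": 0, "y": 0, "z": 0, "wx": 0, "wy": 0, "wz": 0}, {"x": 0, "y": 0, "z": 0, "wx": 0, "wy": 0, "wz": 0}, {"x": 0, "y": 0, "z": 0, "wx": 0, "wy": 0, "wz": 0}, {"x": 0, "y": 0, "z": 0, "wx": 0, "wy": 0, "wz": 0}, {"x": 0, "y": 0, "z": 0, "wx": 0, "wy": 0, "wz": 0}, {"x": 0, "y": 0, "z": 0, "wx": 0, "wy": 0, "wz": 0}]' --hand -1

```text
t: 17.43
eef_pos: [0.4291, 0.2767, 0.0291]
tool_rot: [0.003, 0.387, 0.922, -0.001]
contact_force: [-0.7, -0.5, 7.0]
gripper_width: 0.45
```

Call:
jog_arm --plan '[{"x": 0, "y": 0, "z": -0.1, "wx": 0, "wy": 0, "wz": 0}, {"x": 0, "y": 0, "z": -0.2, "wx": 0, "wy": 0, "wz": 0}, {"x": 0, "y": 0, "z": -0.4, "wx": 0, "wy": 0, "wz": 0}, {"x": 0, "y": 0, "z": -0.6, "wx": 0, "wy": 0, "wz": 0}, {"x": -0.2, "y": -0.2, "z": -0.8, "wx": 0, "wy": 0, "wz": 0.03}, {"x": -0.3, "y": -0.3, "z": -0.9, "wx": 0, "wy": 0, "wz": 0.06}, {"x": -0.45, "y": -0.45, "z": -0.9, "wx": 0, "wy": 0, "wz": 0.1}, {"x": -0.6, "y": -0.6, "z": -0.9, "wx": 0, "wy": 0, "wz": 0.14}, {"x": -0.75, "y": -0.75, "z": -0.9, "wx": 0, "wy": 0, "wz": 0.18}, {"x": -0.9, "y": -0.9, "z": -0.9, "wx": 0, "wy": 0, "wz": 0.22}, {"x": -1, "y": -1, "z": -0.9, "wx": 0, "wy": 0, "wz": 0.25}, {"x": -1, "y": -1, "z": -0.9, "wx": 0, "wy": 0, "wz": 0.25}]'

```text
t: 18.43
eef_pos: [0.4249, -0.0127, 0.2103]
tool_rot: [0.004, 0.715, 0.699, -0.001]
contact_force: [0.2, -0.6, -0.5]
gripper_width: 0.447
```

Call:
jog_arm --plan '[{"x": -0.2, "y": -0.03, "z": 0, "wx": 0, "wy": 0, "wz": 0}, {"x": -0.4, "y": -0.06, "z": 0, "wx": 0, "wy": 0, "wz": 0}, {"x": -0.6, "y": -0.09, "z": 0, "wx": 0, "wy": 0, "wz": 0}, {"x": -0.8, "y": -0.12, "z": 0, "wx": 0, "wy": 0, "wz": 0}, {"x": -0.9, "y": -0.13, "z": 0, "wx": 0, "wy": 0, "wz": 0}, {"x": -0.9, "y": -0.13, "z": 0, "wx": 0, "wy": 0, "wz": 0}, {"x": -0.9, "y": -0.13, "z": 0, "wx": 0, "wy": 0, "wz": 0}]'

```text
t: 19.02
eef_pos: [0.3947, -0.1929, 0.2118]
tool_rot: [0.004, 0.716, 0.698, -0.001]
contact_force: [0.9, 0.6, -1.1]
gripper_width: 0.449
```

```bash
python3 - <<'E'
from h import *
look("t1",[])
im=cams.read_camera("top");im2=cams.read_camera("scene")
cv2.imwrite("pics/c3.png",np.hstack([cv2.resize(im[260:330,380:500],(400,233)),cv2.resize(im2[200:290,410:530],(400,233))])[:,:,::-1])
o=monitor.get_obs();w=o["tool_rot"];r=R.from_quat(np.r_[w[1:],w[0]]);z=r.inv().apply([0,0,-1]);print("w",np.round(np.cross([0,0,1],z)/np.pi,4),go([.397,-.215,.029]))
E
```

```text
tcp [ 0.3947 -0.1929  0.2118] [ 0.004  0.716  0.698 -0.001]
w [ 0.0017  0.0022 -0.    ] [-0.116  0.006  0.915]
```

View pics/c3.png

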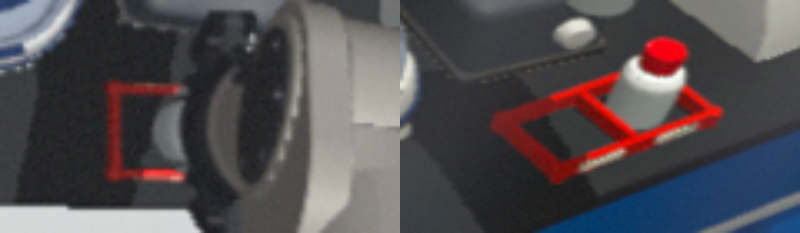

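The first red bottle stands upright in the right bay of the red frame and the left bay is empty. I'll lower the second red bottle into it.

Call:
jog_arm --plan '[{"x": -0.116, "y": 0.008, "z": 0, "wx": 0.002, "wy": 0.002, "wz": 0}, {"x": -0.116, "y": 0.008, "z": 0.1, "wx": 0.002, "wy": 0.002, "wz": 0}, {"x": -0.116, "y": 0.008, "z": 0.25, "wx": 0.002, "wy": 0.002, "wz": 0}, {"x": -0.116, "y": 0.008, "z": 0.4, "wx": 0.002, "wy": 0.002, "wz": 0}, {"x": -0.116, "y": 0.008, "z": 0.55, "wx": 0.002, "wy": 0.002, "wz": 0}, {"x": -0.116, "y": 0.008, "z": 0.68, "wx": 0.002, "wy": 0.002, "wz": 0}, {"x": -0.116, "y": 0.008, "z": 0.78, "wx": 0.002, "wy": 0.002, "wz": 0}, {"x": -0.116, "y": 0.008, "z": 0.86, "wx": 0.002, "wy": 0.002, "wz": 0}, {"x": -0.116, "y": 0.008, "z": 0.905, "wx": 0.002, "wy": 0.002, "wz": 0}, {"x": -0.116, "y": 0.008, "z": 0.905, "wx": 0.002, "wy": 0.002, "wz": 0}, {"x": -0.116, "y": 0.008, "z": 0.905, "wx": 0.002, "wy": 0.002, "wz": 0}, {"x": -0.116, "y": 0.008, "z": 0.905, "wx": 0.002, "wy": 0.002, "wz": 0}]'

```text
t: 20.17
eef_pos: [0.3983, -0.2146, 0.0315]
tool_rot: [0.001, 0.714, 0.701, -0.0]
contact_force: [-0.8, -0.5, -0.4]
gripper_width: 0.447
```

Call:
jog_arm --plan '[{"x": 0, "y": 0, "z": 0.012, "wx": 0, "wy": 0, "wz": 0}, {"x": 0, "y": 0, "z": 0.012, "wx": 0, "wy": 0, "wz": 0}, {"x": 0, "y": 0, "z": 0.012, "wx": 0, "wy": 0, "wz": 0}]'

```text
t: 20.42
eef_pos: [0.3986, -0.2147, 0.0295]
tool_rot: [0.001, 0.714, 0.701, -0.0]
contact_force: [-0.9, 0.0, 0.1]
gripper_width: 0.447
```

Call:
jog_arm --plan '[{"x": 0, "y": 0, "z": 0, "wx": 0, "wy": 0, "wz": 0}, {"x": 0, "y": 0, "z": 0, "wx": 0, "wy": 0, "wz": 0}, {"x": 0, "y": 0, "z": 0, "wx": 0, "wy": 0, "wz": 0}, {"x": 0, "y": 0, "z": 0, "wx": 0, "wy": 0, "wz": 0}, {"x": 0, "y": 0, "z": 0, "wx": 0, "wy": 0, "wz": 0}, {"x": 0, "y": 0, "z": -0.1, "wx": 0, "wy": 0, "wz": 0}, {"x": 0, "y": 0, "z": -0.3, "wx": 0, "wy": 0, "wz": 0}, {"x": 0, "y": 0, "z": -0.5, "wx": 0, "wy": 0, "wz": 0}, {"x": 0, "y": 0, "z": -0.65, "wx": 0, "wy": 0, "wz": 0}, {"x": 0.2, "y": 0.05, "z": -0.65, "wx": 0, "wy": 0, "wz": 0}, {"x": 0.4, "y": 0.1, "z": -0.65, "wx": 0, "wy": 0, "wz": 0}, {"x": 0.6, "y": 0.14, "z": -0.65, "wx": 0, "wy": 0, "wz": 0}]' --hand 0.35

```text
t: 21.42
eef_pos: [0.4294, -0.0945, 0.1603]
tool_rot: [0.002, 0.715, 0.699, 0.0]
contact_force: [1.3, -0.2, 0.4]
gripper_width: 0.676
```

Call:
jog_arm --plan '[{"x": 0.2, "y": 0, "z": 0, "wx": 0, "wy": 0, "wz": 0}, {"x": 0.3, "y": 0, "z": 0, "wx": 0, "wy": 0, "wz": 0}, {"x": 0.38, "y": 0, "z": 0, "wx": 0, "wy": 0, "wz": 0}, {"x": 0.38, "y": 0, "z": 0, "wx": 0, "wy": 0, "wz": 0}]'

```text
t: 21.75
eef_pos: [0.4311, -0.0148, 0.1605]
tool_rot: [0.002, 0.713, 0.701, 0.001]
contact_force: [0.1, 0.3, 0.1]
gripper_width: 0.679
```

```bash
python3 - <<'E'
from h import *
look("w7",[("blue",.426,-.015,.073)])
print(go([.426,-.015,.022]))
E
```

```text
tcp [ 0.4311 -0.0148  0.1605] [0.002 0.713 0.701 0.001]
blue [ 0.4261 -0.0156  0.073 ] [286, 227, 41, 46, 1468]
[ 0.011 -0.028  0.691]
```

View pics/w7.png

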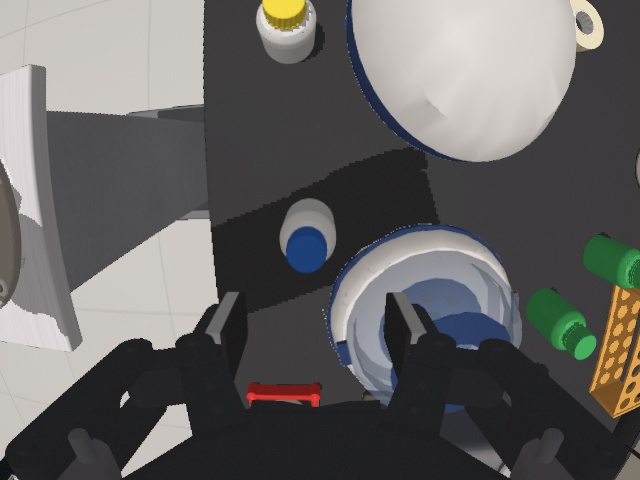

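The free blue bottle, cap at (307,249), is below the hand with the glass dome close on its right. I'll turn the jaws 45° to stay clear of it, then descend.

Call:
jog_arm --plan '[{"x": 0, "y": -0.026, "z": 0, "wx": 0, "wy": 0, "wz": -0.04}, {"x": 0, "y": -0.026, "z": 0, "wx": 0, "wy": 0, "wz": -0.08}, {"x": 0, "y": -0.026, "z": 0, "wx": 0, "wy": 0, "wz": -0.12}, {"x": 0, "y": -0.026, "z": 0.05, "wx": 0, "wy": 0, "wz": -0.16}, {"x": 0, "y": -0.026, "z": 0.1, "wx": 0, "wy": 0, "wz": -0.2}, {"x": 0, "y": -0.026, "z": 0.15, "wx": 0, "wy": 0, "wz": -0.24}, {"x": 0, "y": -0.026, "z": 0.2, "wx": 0, "wy": 0, "wz": -0.26}, {"x": 0, "y": -0.026, "z": 0.2, "wx": 0, "wy": 0, "wz": -0.26}]'

```text
t: 22.47
eef_pos: [0.4246, -0.0186, 0.1186]
tool_rot: [0.001, 0.376, 0.926, -0.001]
contact_force: [-1.3, -0.7, -0.1]
gripper_width: 0.67
```

```bash
python3 - <<'E'
from h import *
print(monitor.get_obs()["q"].round(2) if hasattr(monitor.get_obs()["q"],"round") else monitor.get_obs()["q"])
o=monitor.get_obs();w=o["tool_rot"];r=R.from_quat(np.r_[w[1:],w[0]]);z=r.inv().apply([0,0,-1]);print("w",np.round(np.cross([0,0,1],z)/np.pi,4),go([.426,-.0155,.022]))
E
```

```text
[ 0.64  0.34 -0.85  2.19  0.38  0.76  0.33]
w [-0.0004  0.0005  0.    ] [0.007 0.017 0.483]
```

Call:
jog_arm --plan '[{"x": 0.008, "y": 0.016, "z": 0.1, "wx": 0, "wy": 0, "wz": 0}, {"x": 0.008, "y": 0.016, "z": 0.2, "wx": 0, "wy": 0, "wz": 0}, {"x": 0.008, "y": 0.016, "z": 0.3, "wx": 0, "wy": 0, "wz": 0}, {"x": 0.008, "y": 0.016, "z": 0.4, "wx": 0, "wy": 0, "wz": 0}, {"x": 0.008, "y": 0.016, "z": 0.483, "wx": 0, "wy": 0, "wz": 0}, {"x": 0.008, "y": 0.016, "z": 0.483, "wx": 0, "wy": 0, "wz": 0}, {"x": 0.008, "y": 0.016, "z": 0.483, "wx": 0, "wy": 0, "wz": 0}, {"x": 0.008, "y": 0.016, "z": 0.483, "wx": 0, "wy": 0, "wz": 0}]'

```text
t: 23.13
eef_pos: [0.4264, -0.0158, 0.0229]
tool_rot: [0.001, 0.377, 0.926, -0.001]
contact_force: [-0.0, -0.0, 0.8]
gripper_width: 0.671
```

Call:
jog_arm --plan '[{"x": 0, "y": 0, "z": 0, "wx": 0, "wy": 0, "wz": 0}, {"x": 0, "y": 0, "z": 0, "wx": 0, "wy": 0, "wz": 0}, {"x": 0, "y": 0, "z": 0, "wx": 0, "wy": 0, "wz": 0}, {"x": 0, "y": 0, "z": 0, "wx": 0, "wy": 0, "wz": 0}, {"x": 0, "y": 0, "z": 0, "wx": 0, "wy": 0, "wz": 0}, {"x": 0, "y": 0, "z": 0, "wx": 0, "wy": 0, "wz": 0}, {"x": 0, "y": 0, "z": 0, "wx": 0, "wy": 0, "wz": 0}]' --hand -1

```text
t: 23.72
eef_pos: [0.4276, -0.0159, 0.0244]
tool_rot: [0.003, 0.377, 0.926, -0.001]
contact_force: [-0.5, -0.3, 10.2]
gripper_width: 0.452
```

Call:
jog_arm --plan '[{"x": 0, "y": 0, "z": -0.15, "wx": 0, "wy": 0, "wz": 0}, {"x": 0, "y": 0, "z": -0.3, "wx": 0, "wy": 0, "wz": 0}, {"x": 0, "y": 0, "z": -0.5, "wx": 0, "wy": 0, "wz": 0}, {"x": 0, "y": 0, "z": -0.7, "wx": 0, "wy": 0, "wz": 0}, {"x": 0.1, "y": 0.1, "z": -0.9, "wx": 0, "wy": 0, "wz": 0}, {"x": 0.2, "y": 0.2, "z": -0.9, "wx": 0, "wy": 0, "wz": 0}, {"x": 0.35, "y": 0.35, "z": -0.9, "wx": 0, "wy": 0, "wz": 0}, {"x": 0.5, "y": 0.5, "z": -0.9, "wx": 0, "wy": 0, "wz": 0}, {"x": 0.64, "y": 0.64, "z": -0.9, "wx": 0, "wy": 0, "wz": 0}, {"x": 0.78, "y": 0.78, "z": -0.9, "wx": 0, "wy": 0, "wz": 0}, {"x": 0.78, "y": 0.78, "z": -0.9, "wx": 0, "wy": 0, "wz": 0}, {"x": 0.78, "y": 0.78, "z": -0.9, "wx": 0, "wy": 0, "wz": 0}]'

```text
t: 24.72
eef_pos: [0.4235, 0.2082, 0.2046]
tool_rot: [0.003, 0.375, 0.927, 0.0]
contact_force: [-0.5, -1.0, -2.2]
gripper_width: 0.452
```

```bash
python3 - <<'E'
from h import *
look("w8",[("blue",.421,.333,.078)])
f=finder.place_of("wrist","blue_frame")[:1];print([(np.round(onz("wrist",d["location"],0),4),d["location"]) for d in f])
o=monitor.get_obs();w=o["tool_rot"];r=R.from_quat(np.r_[w[1:],w[0]]);z=r.inv().apply([0,0,-1]);print("w",np.round(np.cross([0,0,1],z)/np.pi,4),go([.428,.272,.025]))
E
```

```text
tcp [0.4235 0.2082 0.2046] [0.003 0.375 0.927 0.   ]
blue [0.4151 0.2986 0.078 ] [313, 64, 151, 160, 4510]
blue [0.5072 0.125  0.078 ] [268, 319, 89, 88, 6316]
[(array([0.425 , 0.2975, 0.    ]), [387.1, 144.2])]
w [-0.      0.0019  0.    ] [0.229 0.255 0.893]
```

View pics/w8.png

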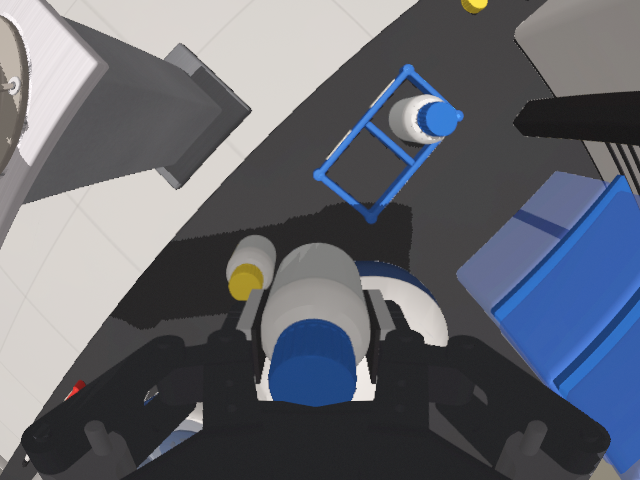

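The near bay at (368,170) is empty and the blue bottle stands upright in the far bay. I'll lower the last bottle.

Call:
jog_arm --plan '[{"x": 0.12, "y": 0.13, "z": 0, "wx": 0, "wy": 0.002, "wz": 0}, {"x": 0.23, "y": 0.255, "z": 0, "wx": 0, "wy": 0.002, "wz": 0}, {"x": 0.23, "y": 0.255, "z": 0.1, "wx": 0, "wy": 0.002, "wz": 0}, {"x": 0.23, "y": 0.255, "z": 0.25, "wx": 0, "wy": 0.002, "wz": 0}, {"x": 0.23, "y": 0.255, "z": 0.4, "wx": 0, "wy": 0.002, "wz": 0}, {"x": 0.23, "y": 0.255, "z": 0.54, "wx": 0, "wy": 0.002, "wz": 0}, {"x": 0.23, "y": 0.255, "z": 0.66, "wx": 0, "wy": 0.002, "wz": 0}, {"x": 0.23, "y": 0.255, "z": 0.76, "wx": 0, "wy": 0.002, "wz": 0}, {"x": 0.23, "y": 0.255, "z": 0.84, "wx": 0, "wy": 0.002, "wz": 0}, {"x": 0.23, "y": 0.255, "z": 0.885, "wx": 0, "wy": 0.002, "wz": 0}, {"x": 0.23, "y": 0.255, "z": 0.885, "wx": 0, "wy": 0.002, "wz": 0}, {"x": 0.23, "y": 0.255, "z": 0.885, "wx": 0, "wy": 0.002, "wz": 0}]'

```text
t: 25.82
eef_pos: [0.4285, 0.2709, 0.0267]
tool_rot: [0.0, 0.379, 0.926, -0.0]
contact_force: [0.9, 0.4, 0.5]
gripper_width: 0.455
```

Call:
jog_arm --plan '[{"x": 0, "y": 0, "z": 0.01, "wx": 0, "wy": 0, "wz": 0}, {"x": 0, "y": 0, "z": 0.01, "wx": 0, "wy": 0, "wz": 0}, {"x": 0, "y": 0, "z": 0.01, "wx": 0, "wy": 0, "wz": 0}]'

```text
t: 26.07
eef_pos: [0.429, 0.2705, 0.0251]
tool_rot: [0.0, 0.379, 0.925, -0.0]
contact_force: [-0.7, -0.3, 0.4]
gripper_width: 0.452
```

Call:
jog_arm --plan '[{"x": 0, "y": 0, "z": 0, "wx": 0, "wy": 0, "wz": 0}, {"x": 0, "y": 0, "z": 0, "wx": 0, "wy": 0, "wz": 0}, {"x": 0, "y": 0, "z": 0, "wx": 0, "wy": 0, "wz": 0}, {"x": 0, "y": 0, "z": 0, "wx": 0, "wy": 0, "wz": 0}, {"x": 0, "y": 0, "z": 0, "wx": 0, "wy": 0, "wz": 0}, {"x": 0, "y": 0, "z": -0.1, "wx": 0, "wy": 0, "wz": 0}, {"x": 0, "y": 0, "z": -0.3, "wx": 0, "wy": 0, "wz": 0}, {"x": 0, "y": 0, "z": -0.5, "wx": 0, "wy": 0, "wz": 0}, {"x": 0, "y": 0, "z": -0.7, "wx": 0, "wy": 0, "wz": 0}, {"x": -0.1, "y": -0.1, "z": -1, "wx": 0, "wy": 0, "wz": 0}, {"x": -0.3, "y": -0.3, "z": -1, "wx": 0, "wy": 0, "wz": 0}, {"x": -0.5, "y": -0.5, "z": -1, "wx": 0, "wy": 0, "wz": 0}]' --hand 0.35

```text
t: 27.07
eef_pos: [0.4308, 0.1738, 0.2238]
tool_rot: [0.003, 0.377, 0.926, 0.002]
contact_force: [1.7, -0.9, -0.1]
gripper_width: 0.676
```

Call:
jog_arm --plan '[{"x": -0.1, "y": -0.1, "z": -0.2, "wx": 0, "wy": 0, "wz": 0}, {"x": -0.3, "y": -0.3, "z": -0.4, "wx": 0, "wy": 0, "wz": 0}, {"x": -0.4, "y": -0.4, "z": -0.4, "wx": 0, "wy": 0, "wz": 0}, {"x": -0.4, "y": -0.4, "z": -0.4, "wx": 0, "wy": 0, "wz": 0}, {"x": -0.4, "y": -0.4, "z": -0.4, "wx": 0, "wy": 0, "wz": 0}]'

```text
t: 27.48
eef_pos: [0.4326, 0.0558, 0.305]
tool_rot: [0.004, 0.381, 0.925, 0.001]
contact_force: [0.5, -0.2, -0.3]
gripper_width: 0.675
```

```bash
python3 - <<'E'
from h import *
s=cams.read_camera("scene");t=cams.read_camera("top");cv2.imwrite("pics/f_s.png",s[:,:,::-1])
cv2.imwrite("pics/f.png",np.vstack([cv2.resize(t[160:330,170:500],(580,299)),cv2.resize(s[150:390,180:520],(580,300),interpolation=cv2.INTER_AREA)])[:,:,::-1])
for n in("yellow_bottle_mid","beaker","tape_roll"):print(n,[(np.round(d["location"]).tolist(),round(d["confidence"],2)) for d in finder.place_of("top",n)][:2])
for n,u,v in[("yellow cap diff",(265,275,300,305),0),("tape",(250,170,285,200),0),("beaker",(408,172,440,205),0)]:
    a=cv2.imread("pics/top0.png")[:,:,::-1][u[1]:u[3],u[0]:u[2]].astype(int);print(n,np.abs(a-t[u[1]:u[3],u[0]:u[2]]).mean().round(1))
E
```

```text
yellow_bottle_mid [([283.0, 293.0], 0.45)]
beaker [([420.0, 192.0], 0.67), ([268.0, 183.0], 0.54)]
tape_roll [([267.0, 182.0], 0.83)]
yellow cap diff 56.9
tape 1.8
beaker 1.9
```

View pics/f.png

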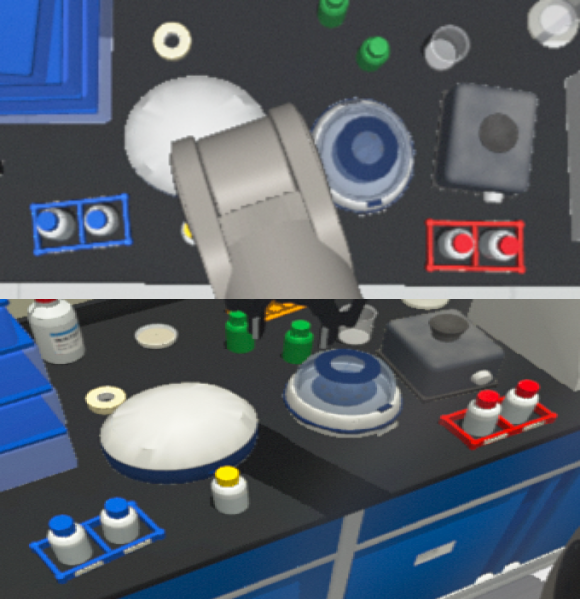

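Both final views show the two reds upright in the red frame and the two blues upright in the blue frame. Yellow is still at about (315,290) in the scene view, as it was at the start. Nothing is touching the robot, so I'm handing in.

```bash
python3 -c "
from station import bot
print(bot.hand_in())"
```

```text
the job is handed in; nothing more can be done
None
```

Both red-capped bottles now stand upright in the red frame and both blue-capped bottles in the blue frame, one per bay. I handed the job in at about 27.5 s, with the gripper open and clear of everything.

**Order of moves:**
1. The back red bottle went to the right bay of the red frame.
2. The blue bottle in the red frame went to the left bay of the blue frame.
3. The red bottle in the blue frame went to the left bay of the red frame.
4. The free blue bottle went to the right bay of the blue frame.

**Last checks:**
- **Bottles:** the final top and scene views show all four upright in their bays.
- **Beaker and tape roll:** the top view matches the start picture at both spots.
- **Yellow bottle:** the pixel check failed only because the arm covered it in the top view. In the scene view its cap is where it was at the start, to within a pixel or so by eye.
- **Forces:** the wrist force read 10 N or less in every move report.

**Grip trouble:** my first grip on the back red bottle was about 10 mm too high, so I opened, lowered and gripped again. The other three grips pushed the hand up about 1.5 mm (7–10 N), but the bottles held and were set down cleanly.

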